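Unlock the bench supply box by feel

ROBOT

A 7-joint arm with a two-finger parallel gripper is mounted at the origin on the work surface. World frame = base frame: x ahead of the robot, y to its left, z up, the work surface at z = 0. Lengths are in m, angles in rad, forces in N, time in s.
With the tool pointing down it reaches from about 0.4 to 0.9 m from the base axis. Payload 5.5 kg.
Tool frame: the origin (TCP) lies at the very end of the fingers, on their centre line; the grasp point (between the pads) lies 19 mm behind it; z points along the fingers, y is the direction in which the jaws open and shut (so a half turn about z gives the same grasp; the last joint's range is limited). The gripper opens to 85 mm and grips with 20 to 120 N. Pads are 22 mm wide; open, the fingers measure 114 mm over their backs; the gripper's body (76 mm by 85 mm) begins 54 mm behind the grasp point. The pads swing forward as they close: fully open they stand 13 mm farther back than shut.
Start: joints at [1.539, 0.501, -0.427, 1.55, 0.221, 1.138, -0.21], TCP at [0.189, -0.622, 0.231] pointing down, gripper open.
Joint ranges: [-2.88, 2.88], [-0.31, 2.03], [-1.54, 1.56], [0.2, 2.42], [-1.41, 4.55], [0.19, 2.02], [-2.57, 2.57]. Speed limits (rad/s): [2.57, 2.57, 3.14, 3.14, 3.14, 3.14, 3.14].

INTERFACE

Orientations are given as a unit quaternion [x, y, z, w].
In Python, from rig import telemetry, get_image, calibration, job gives the robot as it stands.
- The arm moves only by the shell command python3 -m creep 'ROWS' [FORCE]. ROWS is JSON, a list of rows, each a list of 7 numbers: the closure, from -1 (fully open) to 1 (shut), then the shift along the world's x, y, z in mm, then the turn, a rotation vector about the world's x, y, z in degrees. A call has exactly 8 rows; each row shifts and turns the commanded pose from where the row before left it; what a row does not reach is not made up. A row lasts 1/10 s, in which the tool goes at most 50 mm and 8.59 degrees, less where a joint would pass 70% of its speed; a pose out of reach is approached as far as the arm can. A call is refused whole if a number of a shift passes 50 or a number of a turn 8.59, either way. A call with a gripper value outside its range is refused whole. The fingers move at their own pace and stop on an object; FORCE is the grip in N (left out, the last holds). Time passes only in rows, so rows that do not move let the fingers close, or fill a call up. It gives the time, the measured TCP pose, the force and the opening at its end, in the units of the state.
- telemetry.state(): the state, without advancing time (a new reading comes with each control period).
- get_image(name): name is "scene" or "side" or "wrist"; returns (picture, depth): 384x512x3 uint8, blue, green, red; 384x512 float32, m along the optical axis (not along the pixel's ray), 0 where there is no reading.
- calibration(name): a dict with "vfov" (degrees; the focal length in pixels is half the picture's height over the tangent of half this angle, whatever the lens; pixels are square), "cx", "cy" (the principal point, pixels), "eye" and "attitude" of the camera in the world. Camera axes: x right, y down, z forward; pixel columns grow to the right and rows downward; lengths in m; the calibration is good to about 2 mm. A picture is of the moment at which its call begins: read the wrist's pose just before it. calibration takes no time and is no camera call; for the wrist camera it gives the pose at the moment of the call.
- job.hand_in(): hands the job in, once; it reports no verdict.
The state is a dict: "t": time; "qpos": joint angles; "qd": joint speeds; "joint_efforts": joint torques, N m; "ee_pos": TCP position; "tool_rot": TCP orientation; "contact_force": force on the tool from outside, world axes, zero at the start; "moment": the same for the moment, N m; "width": finger opening in m.
Only numpy, scipy, OpenCV 4.12 (cv2) and the standard library are available. Lean on these libraries where they do the work, as an engineer would, in place of code of your own. Each camera call takes 0.05 s, during which the arm holds its last target. There are 200 camera calls.

TASK

Take the steel panel key out of the wooden stand and set it in the lock on the lid of the blue supply box. The black bit deep inside the lock can hardly be seen, so feel for it: press lightly, never with more than 25 N, and turn the key gently back and forth until it drops fully home over the bit, then turn it anticlockwise a quarter turn to the stop without forcing it. Leave the key standing in the unlocked lock, let go, and leave the other tools where they are.

Things in the scene. Friction and masses are not known exactly. Their poses are not given: they have to be found in the camera images.
- key_grip (a point): Centre of the cross handle of the panel key, a steel T-key (about 0.12 kg) upright in the stand's middle hole. Handle: bar 70 mm long (along y), 12 mm thick (x), 14 mm high (z up). Below it a 12 mm shank, then a 22 mm tube; the tip is 82 mm below this point. Across the tube's end runs a slot, open below, 6.8 mm wide and 12 mm deep, parallel to the handle.
- key_stand: Wooden block 200 mm (x) by 72 mm (y) by 50 mm high, fixed, left or right of the box; origin under its centre. Three T-keys stand in it in a row along x: the panel key in the middle (hole 23.5 mm wide, 40 mm deep) and, 72 mm to either side, slim hex keys with black handles, up to 123 mm above the table.
- supply_box: Blue sheet-steel box 280 mm (x) by 200 mm (y) by 130 mm high with a grey lid, fixed; origin under its centre, x from its near (lock) side to its hinge side. A wrench and a roll of tape lie on the hinge half of the lid.
- lock_mouth (a point): Centre of the mouth of the lock's round bore, in a square aluminium plate 51 mm wide that stands 6 mm proud of the lid; axes as the box's. The bore is 23.4 mm wide with a 4 mm lead-in. With the key fully home (slot's root on the bit) the handle's centre is 60 mm above this point.
- lock (a joint): How far the lock is turned, rad: 0 locked (stop), 1.571 unlocked (stop); grows anticlockwise seen from above. It does not tell at which angle the bit lies. Turns against 0.06 N m of friction and stays where it is left; a key pressed hard drags it along.
- hex_key_a: Slim hex T-key with a black handle in the stand, not to be disturbed; origin under its tip.
- hex_key_b: The other slim hex T-key in the stand, likewise.
- wrench: Steel wrench 150 mm long lying on the lid, not to be disturbed; origin under its middle.
- tape_roll: Roll of black tape 76 mm wide, 19 mm high lying on the lid, not to be disturbed; origin under its centre.
- bit_top (a point): Top of the bit in the bore, 10 mm below the mouth; axes as the box's, not the bit's. The bit is a flat bar 5 mm thick, 18 mm long, lying level at an unknown angle within 43 degrees of the box's y. It is sprung: it sinks 5 mm (2.5 N rising to 4.5 N), then is solid. When the slot comes in line (about 4 degrees) it springs up into the slot and the push on the key vanishes.
There are look-alikes about, which are no part of the job. What is shaped like the part that bears key_grip but green or orange is not meant.

How it is judged:
On the way, in this order (a step that is already met when the one before it is completed fails the run):
1. the key has dropped fully home over the bit, well before the lock's unlocked stop (z of key_grip in the frame of lock_mouth below 0.0635 m and horizontal distance between key_grip and lock_mouth below 0.01 m and value of joint lock below 1 rad), for 0.1 s.
2. the lock is turned to its unlocked stop with the key home (value of joint lock above 1.45 rad and z of key_grip in the frame of lock_mouth below 0.0635 m), for 0.1 s.
At the end, for the whole second after the job is handed in: the lock stands within 7 degrees of its unlocked stop, and the key, let go and at rest, stands upright in it (within 7 degrees, centred within 10 mm), fully home over the bit (within 3.5 mm) (all of step 2 and horizontal distance between key_grip and lock_mouth below 0.01 m and angle between key_grip's own z axis and vertical below 0.12 rad); the robot touches nothing.
It fails at once if the key was pressed on the lock's bit with more than 25 N before the lock was nearly at its unlocked stop (contact force between panel_key and lock above 25 N and value of joint lock below 1.3 rad).
It fails at once if the key was pressed on the lock plate or box with more than 25 N (contact force between panel_key and supply_box above 25 N).
It fails at once if the lock was forced at its stop (more than 70 N between the flanks of key and bit, about 0.6 N m of twist) (contact force between panel_key and lock above 70 N).
It fails at once if another tool was moved more than 30 mm (distance of any of hex_key_a, hex_key_b, wrench, tape_roll from where it was at the start of the episode above 0.03 m).
It also fails if it takes over 64 s, if anything falls off the work surface, if the arm or the gripper's body presses on something with over 40 N, if the wrist force passes 120 N, or if a joint passes its speed limit or range.

## Working session

There is one attempt and no reset: what is moved stays moved. The work goes in short steps, Python scripts to look and compute and a shell command to move; the robot and the scene stay as the last step left them, time stands still between calls to the robot, and variables do not carry over. Pictures are saved under pics/ and viewed, about 8 in all and at most 12, crops included, and the job is handed in when it is done.

```bash
ls; mkdir -p pics; python3 - <<'E'
from rig import telemetry,get_image,calibration
import cv2,numpy as np
s=telemetry.state();print({k:np.round(v,3).tolist() for k,v in s.items()})
ims=[]
for n in("scene","side"):
    c=calibration(n);print(n,c)
    p,d=get_image(n);cv2.imwrite(f'pics/{n}0.png',p);np.savez(f'{n}0.npz',p=p,d=d);ims.append(p)
cv2.imwrite('pics/both0.png',cv2.resize(np.vstack(ims),(800,1200))[:, :]) 
E
```

```text
pics
{'t': 0.0, 'qpos': [1.539, 0.502, -0.427, 1.551, 0.221, 1.138, -0.21], 'qd': [0.0, -0.001, -0.0, 0.002, 0.0, -0.001, 0.001], 'joint_efforts': [0.001, -56.953, -5.816, -28.094, 0.011, 0.012, -0.0], 'ee_pos': [0.189, -0.621, 0.23], 'tool_rot': [0.989, 0.147, -0.0, -0.001], 'contact_force': [-0.064, 0.548, 0.12], 'moment': [0.032, 0.008, -0.001], 'width': 0.085}
scene {'vfov': 48.3439866887067, 'cx': 250.44727075963561, 'cy': 195.25642494835932, 'eye': array([ 1.02081331, -0.83631196,  1.02546763]), 'attitude': array([ 0.88973935,  0.21707215, -0.10350816, -0.3879815 ])}
side {'vfov': 45.709354451397324, 'cx': 250.08467196871084, 'cy': 194.7937276319748, 'eye': array([0.20055449, 0.90584033, 0.93684825]), 'attitude': array([-0.16038099,  0.89703992, -0.40326772,  0.08350125])}
```

View pics/scene0.png

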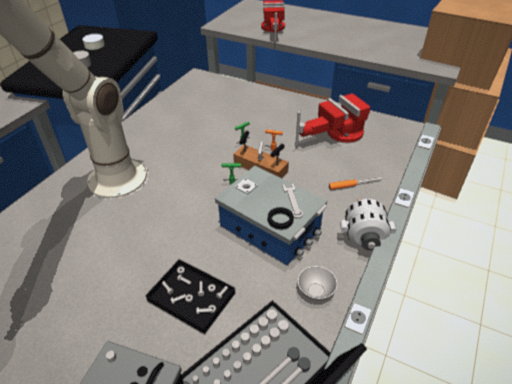

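View pics/side0.png

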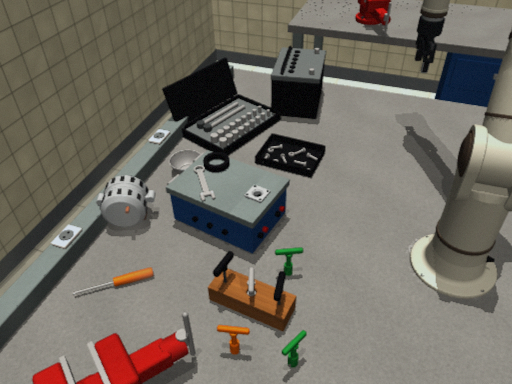

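The scene view shows the blue box, with the lock plate at about (247,186) and the wrench and tape on its far half. The stand is at about (260,158). In the side view the panel key stands at about (251,285) between the black hex keys, and the lock plate is at (257,193). The green and orange T-keys are decoys. Next I'll measure with the point clouds.

```bash
cat > h.py <<'E'
import numpy as np,cv2
from scipy.spatial.transform import Rotation as R
from rig import telemetry,get_image,calibration
def K(c): return 192/np.tan(np.radians(c['vfov']/2))
def cloud(c,d):
    v,u=np.mgrid[:384,:512]; f=K(c)
    P=np.stack([(u-c['cx'])/f*d,(v-c['cy'])/f*d,d],-1)
    W=R.from_quat(c['attitude']).apply(P.reshape(-1,3)).reshape(384,512,3)+c['eye']
    W[d==0]=np.nan; return W
def ray(c,u,v,z):
    r=R.from_quat(c['attitude']).apply([(u-c['cx'])/K(c),(v-c['cy'])/K(c),1]); return c['eye']+r*(z-c['eye'][2])/r[2]
def proj(c,p):
    q=R.from_quat(c['attitude']).inv().apply(np.array(p)-c['eye']); return q[:2]/q[2]*K(c)+[c['cx'],c['cy']]
E
python3 - <<'E'
from h import *
for n,(bu,bv) in(("scene",(270,205)),("side",(230,195))):
    z=np.load(n+'0.npz');c=calibration(n);W=cloud(c,z['d']);hsv=cv2.cvtColor(z['p'],cv2.COLOR_BGR2HSV)
    u0=np.zeros((384,512),bool);u0[bv-70:bv+70,bu-80:bu+80]=1
    lid=u0&(abs(W[...,2]-.132)<.008); xy=W[lid][:,:2]
    r=cv2.minAreaRect((xy*1000).astype(np.float32));print(n,'lid',r,lid.sum(),np.median(W[lid][:,2]))
    # wood
    m=((hsv[...,0]<14)&(hsv[...,1]>120)&(abs(W[...,2]-.05)<.006)).astype(np.uint8)
    nl,l,st,ce=cv2.connectedComponentsWithStats(m)
    for i in range(1,nl):
        if st[i,4]>60:
            q=W[l==i]; print(' wood',st[i],cv2.minAreaRect((q[:,:2]*1000).astype(np.float32)))
    print(' plate proj guess')
    st_px=(262,155) if n=="scene" else (252,290)
    s0=np.zeros((384,512),bool);s0[st_px[1]-40:st_px[1]+30,st_px[0]-45:st_px[0]+45]=1
    m=s0&(W[...,2]>.062)&(W[...,2]<.13)&(hsv[...,1]<90)
    nl,l,st,ce=cv2.connectedComponentsWithStats(m.astype(np.uint8))
    for i in range(1,nl):
        if st[i,4]>8:
            q=W[l==i]; print(' key',st[i],hsv[l==i].mean(0).round(),q.mean(0).round(4),q.min(0).round(3),q.max(0).round(3))
a=cv2.imread('pics/scene0.png')[120:215,205:315];b=cv2.imread('pics/side0.png')[175:325,190:310]
a=cv2.resize(a,(440,380),interpolation=2);b=cv2.resize(b,(352,440),interpolation=2)
o=np.zeros((440,800,3),np.uint8);o[:380,:440]=a;o[:,442:794]=b;cv2.imwrite('pics/crop1.png',o)
E
```

```text
scene lid ((595.6746826171875, 112.1719970703125), (337.1253356933594, 472.6706848144531), 14.828234672546387) 4069 0.13054063991727227
 wood [234 146  54  28 574] ((450.6724853515625, 287.8961486816406), (79.15006256103516, 200.30064392089844), 83.97811126708984)
 plate proj guess
 key [296 120   9  17  90] [ 11.  20. 123.] [0.5273 0.4706 0.0976] [0.514 0.458 0.062] [0.541 0.503 0.13 ]
 key [243 122   7   9  13] [ 49.  45. 115.] [0.3238 0.4176 0.0794] [0.319 0.398 0.068] [0.332 0.433 0.092]
 key [235 128   7   3  10] [ 50.  48. 111.] [0.3051 0.3866 0.0759] [0.297 0.373 0.065] [0.311 0.4   0.086]
 key [239 131  10  14  75] [70. 32. 45.] [0.382  0.2928 0.1171] [0.369 0.258 0.086] [0.392 0.331 0.127]
 key [258 142   5  15  55] [ 20.  20. 170.] [0.4525 0.2861 0.0948] [0.43  0.258 0.062] [0.466 0.327 0.103]
 key [271 144  14  19  91] [62. 33. 47.] [0.5245 0.2818 0.1139] [0.511 0.246 0.062] [0.536 0.316 0.127]
 key [221 164  10   7  14] [ 50.  43. 123.] [0.3788 0.1552 0.0788] [0.365 0.148 0.066] [0.395 0.163 0.091]
 key [232 167   9   4  10] [ 48.  37. 111.] [0.4127 0.1727 0.0754] [0.401 
[... 911 characters left out ...]
98908
 wood [208 269  40  33 382] ((502.87066650390625, 288.4674072265625), (73.18248748779297, 91.45437622070312), 83.27890014648438)
 wood [243 286  45  34 440] ((403.3181457519531, 300.65142822265625), (69.8610610961914, 106.01634216308594), 84.42225646972656)
 plate proj guess
 key [213 251  21  25 187] [88. 34. 26.] [0.5189 0.2873 0.1203] [0.509 0.25  0.102] [0.532 0.322 0.128]
 key [248 267   7  27 141] [ 20.  17. 160.] [0.4479 0.2974 0.0975] [0.433 0.261 0.079] [0.464 0.327 0.103]
 key [224 271   2   8  10] [60. 29. 28.] [0.5204 0.2876 0.0737] [0.519 0.286 0.063] [0.522 0.289 0.091]
 key [274 271  12  30 191] [92. 36. 25.] [0.3767 0.3053 0.1214] [0.367 0.266 0.099] [0.388 0.34  0.127]
```

View pics/crop1.png

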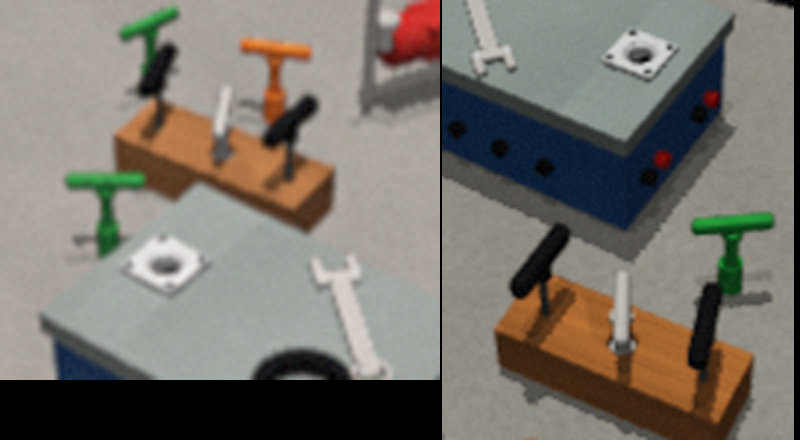

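```bash
python3 - <<'E'
from h import *
for n,(pu,pv) in(("scene",(247,186)),("side",(257,193))):
    z=np.load(n+'0.npz');c=calibration(n);W=cloud(c,z['d']);hsv=cv2.cvtColor(z['p'],cv2.COLOR_BGR2HSV)
    w=np.zeros((384,512),bool);w[pv-14:pv+14,pu-16:pu+16]=1
    m=w&(hsv[...,2]>185)&(hsv[...,1]<25)&(W[...,2]>.125)
    ct,_=cv2.findContours(m.astype(np.uint8),0,2);ct=max(ct,key=cv2.contourArea)
    pts=np.array([ray(c,*p[0],.136)[:2] for p in cv2.convexHull(ct)])
    r=cv2.minAreaRect((pts*1000).astype(np.float32));print(n,'plate',r,np.nanmedian(W[m][:,2]),W[m].mean(0))
    # lid corners: grey-green lid mask
    b=(hsv[...,0]>45)&(hsv[...,0]<110)&(hsv[...,1]<60)&(abs(W[...,2]-.13)<.004)
    b|=m; nl,l,st,ce=cv2.connectedComponentsWithStats(b.astype(np.uint8)); i=1+st[1:,4].argmax()
    print(' lid',cv2.minAreaRect((W[l==i][:,:2]*1000).astype(np.float32)),np.median(W[l==i][:,2]),st[i])
E
python3 -m creep '[[0,46,14,10,0,0,2],[0,46,14,10,0,0,2],[0,46,14,10,0,0,2],[0,46,14,10,0,0,2],[0,40,28,10,0,0,4],[0,40,28,10,0,0,4],[0,40,28,0,0,0,4],[0,40,28,0,0,0,4]]' 40; python3 -c "
from rig import telemetry;print(telemetry.state()['qpos'])"
```

```text
scene plate ((521.5108642578125, 47.75634765625), (53.70814895629883, 50.888038635253906), 83.76630401611328) 0.13666887344239753 [0.52125405 0.04810167 0.13611557]
 lid ((617.74169921875, 27.949485778808594), (206.4246826171875, 282.1115417480469), 79.29546356201172) 0.13037771624740113 [ 215  167  112   74 3215]
side plate ((524.5025634765625, 45.4215202331543), (48.78264617919922, 47.49614334106445), 77.31158447265625) 0.1367192026745651 [0.52476598 0.04572029 0.13685955]
 lid ((617.9146728515625, 29.5626220703125), (205.2119598388672, 285.2660827636719), 79.32778930664062) 0.13060196284560677 [ 166  150  123   74 3914]
t: 0.9
ee_pos: [0.5342, -0.4528, 0.2914]
tool_rot: [0.937, 0.351, -0.0, 0.0]
contact_force: [-0.4, -1.6, 0.1]
width: 0.0427
[ 1.03310915  0.57831325 -0.58304657  1.33301281  0.31590276  1.32189722
 -0.40631244]
```

```bash
python3 -m creep '[[0,-5,48,0,0,0,2.7],[0,-5,48,0,0,0,2.7],[0,-5,48,0,0,0,2.7],[0,-5,48,0,0,0,2.7],[0,-5,48,0,0,0,2.7],[0,-5,48,0,0,0,2.7],[0,-5,48,0,0,0,2.7],[0,-5,48,0,0,0,2.7]]' >/dev/null
python3 -m creep '[[0,-6,48,0,0,0,2.7],[0,-6,48,0,0,0,2.7],[0,-6,48,0,0,0,2.7],[0,-6,48,0,0,0,2.7],[0,-6,48,0,0,0,2.7],[0,-6,48,-10,0,0,2.7],[0,-6,40,-10,0,0,2.7],[0,-3,24,-10,0,0,2.7]]'
python3 - <<'E'
from h import *
print(telemetry.state()['qpos'])
c=calibration('wrist');p,d=get_image('wrist');cv2.imwrite('pics/w1.png',p);np.savez('w1.npz',p=p,d=d,**c);print(c)
print(proj(c,[.449,.292,.1]),telemetry.state()['ee_pos'])
E
```

```text
t: 2.5
ee_pos: [0.4462, 0.2857, 0.261]
tool_rot: [0.741, 0.672, 0.0, -0.001]
contact_force: [-0.1, -0.7, 0.6]
width: 0.0427
[ 0.20992151  0.38858006 -1.03178259  1.80596369  0.36223989  1.15302934
 -1.03665091]
{'vfov': 65.10322952527189, 'cx': 248.71960567063536, 'cy': 194.22933503299427, 'eye': array([0.45332842, 0.36482928, 0.40355974]), 'attitude': array([ 0.98628941, -0.04781694, -0.00838611,  0.15772258])}
[251.80994631 169.65899972] [0.44452131 0.28829481 0.25974215]
```

View pics/w1.png

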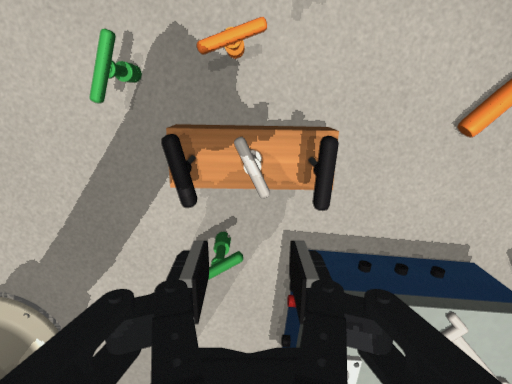

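The wrist view shows the panel key's handle from about (238,141) to (266,194), noticeably turned relative to the stand. The black hex keys stand at either side, at about (180,170) and (325,172).

```bash
cat > key.py <<'E'
from h import *
def handle(f,u0=(0,512),v0=(0,384),zmin=.085,zmax=.115,ztop=None):
    z=np.load(f);c={k:z[k] for k in('vfov','cx','cy','eye','attitude')};W=cloud(c,z['d']);hsv=cv2.cvtColor(z['p'],cv2.COLOR_BGR2HSV)
    w=np.zeros((384,512),bool);w[v0[0]:v0[1],u0[0]:u0[1]]=1
    m=w&(W[...,2]>zmin)&(W[...,2]<zmax)&(hsv[...,1]<60)&(hsv[...,2]>95)
    zt=np.percentile(W[m][:,2],80) if ztop is None else ztop
    vs,us=np.nonzero(m);pts=np.array([ray(c,u,v,zt)[:2] for u,v in zip(us,vs)])
    r=cv2.minAreaRect((pts*1000).astype(np.float32))
    q=pts-pts.mean(0);e=np.linalg.svd(q,full_matrices=False)[2][0]
    print(m.sum(),'ztop',zt,'rect',r,'mean',pts.mean(0),'axis deg',np.degrees(np.arctan2(e[1],e[0])),'cloud',np.median(W[m],0))
E
python3 - <<'E'
from key import *
handle('w1.npz',(225,280),(130,205))
handle('w1.npz',(225,280),(130,205),zmin=.094)
for n in('scene','side'):
    c=calibration(n)
    z=np.load(n+'0.npz');np.savez(n+'k.npz',p=z['p'],d=z['d'],**c)
handle('scenek.npz',(250,266),(135,165))
handle('sidek.npz',(244,258),(262,300))
print(telemetry.state()['ee_pos'],R.from_quat(telemetry.state()['tool_rot']).as_matrix()[:,1])
E
```

```text
741 ztop 0.09909799304037054 rect ((449.45904541015625, 293.4432373046875), (16.464168548583984, 68.98101806640625), 14.773021697998047) mean [0.44916613 0.29404625] axis deg -70.15846829940642 cloud [0.44906166 0.29387144 0.09824922]
700 ztop 0.09912015665264216 rect ((449.2457275390625, 293.09417724609375), (11.62326431274414, 68.52717590332031), 20.327529907226562) mean [0.44906364 0.29380313] axis deg -70.05260421086587 cloud [0.44893136 0.29389166 0.09832523]
46 ztop 0.10119247044997592 rect ((454.1299133300781, 284.6336975097656), (13.593891143798828, 73.59608459472656), 20.2065486907959) mean [0.45409987 0.28326666] axis deg -68.44467516889955 cloud [0.45315066 0.28790723 0.09878475]
125 ztop 0.10041224605709927 rect ((448.6819763183594, 296.1230163574219), (13.547195434570312, 69.17481231689453), 23.502838134765625) mean [0.44805339 0.29676291] axis deg 110.32734206740966 cloud [0.44876689 0.29561299 0.09916595]
[0.44452131 0.28829481 0.25974215] [ 0.99578704 -0.09165377 -0.00278378]
```

```bash
python3 -m creep '[[0,1.5,2,-17,0,0,6.3],[0,1,1,-17,0,0,6.3],[0,1,1,-17,0,0,6.3],[0,1,1,-17,0,0,6.4],[0,0,0,-17,0,0,0],[0,0,0,-17,0,0,0],[0,0,0,-17,0,0,0],[0,0,0,-17,0,0,0]]' 
python3 - <<'E'
from key import *
s=telemetry.state();print(s['ee_pos'],s['qpos'],R.from_quat(s['tool_rot']).as_matrix().round(4))
c=calibration('wrist');p,d=get_image('wrist');cv2.imwrite('pics/w2.png',p);np.savez('w2.npz',p=p,d=d,**c)
e=s['ee_pos'];print(proj(c,[.449,.2935,.099]),s['ee_pos'])
handle('w2.npz',(200,300),(110,320),zmin=.094,zmax=.108)
E
```

```text
t: 3.35
ee_pos: [0.4524, 0.2868, 0.124]
tool_rot: [0.579, 0.816, -0.0, 0.0]
contact_force: [0.5, 0.5, 0.3]
width: 0.0427
[0.45243963 0.28681187 0.12404059] [ 0.1363068   0.60891484 -0.97774887  1.91700426  0.62125671  0.95340479
 -0.80263673] [[-3.306e-01  9.438e-01  2.000e-04]
 [ 9.438e-01  3.306e-01 -3.000e-04]
 [-3.000e-04  1.000e-04 -1.000e+00]]
[248.8135945  221.54811305] [0.45243963 0.28681187 0.12404059]
1972 ztop 0.09896811153043439 rect ((448.7613220214844, 293.36285400390625), (11.644575119018555, 68.69195556640625), 19.86798667907715) mean [0.4482775  0.29512315] axis deg -70.01854270075665 cloud [0.44824805 0.29588811 0.09826117]
```

View pics/w2.png

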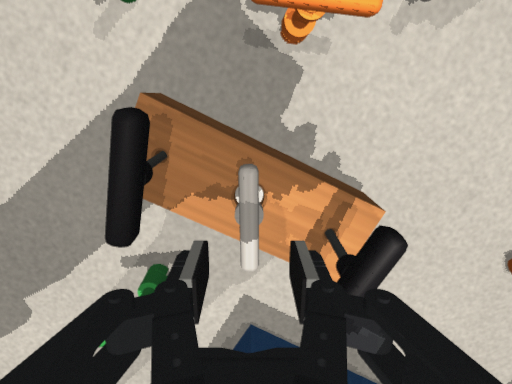

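The handle lies along the image's vertical, centred at about (249,218), and both hex keys are clear of the fingers. I'll shift to it and go down.

```bash
python3 -m creep '[[0,-1.8,3.3,0,0,0,0.5],[0,-1.8,3.3,0,0,0,0],[0,0,0,-10,0,0,0],[0,0,0,-10,0,0,0],[0,0,0,-10,0,0,0],[0,0,0,-10,0,0,0],[0,0,0,-10,0,0,0],[0,0,0,0,0,0,0]]' 
```

```text
t: 4.2
ee_pos: [0.4478, 0.2929, 0.0736]
tool_rot: [0.574, 0.819, -0.001, -0.001]
contact_force: [-0.3, 0.1, -0.1]
width: 0.0425
```

```bash
python3 -m creep '[[0,1,0.5,0,0,0,0],[1,0,0,0,0,0,0],[1,0,0,0,0,0,0],[1,0,0,0,0,0,0],[1,0,0,0,0,0,0],[1,0,0,0,0,0,0],[1,0,0,0,0,0,0],[1,0,0,0,0,0,0]]' 50; python3 -m creep '[[1,0,0,8,0,0,0],[1,0,0,12,0,0,0],[1,0,0,16,0,0,0],[1,0,0,20,0,0,0],[1,0,0,25,0,0,0],[1,0,0,25,0,0,0],[1,0,0,25,0,0,0],[1,0,0,25,0,0,0]]'
```

```text
t: 5.0
ee_pos: [0.4501, 0.2945, 0.0759]
tool_rot: [0.574, 0.819, 0.0, 0.0]
contact_force: [-1.9, -0.5, 5.9]
width: 0.0113
t: 5.8
ee_pos: [0.4493, 0.294, 0.2334]
tool_rot: [0.574, 0.819, -0.0, 0.0]
contact_force: [-0.1, 0.8, -0.7]
width: 0.011
```

```bash
python3 -m creep '[[1,6,-20,10,0,0,0],[1,12,-40,10,0,0,0],[1,14,-46,10,0,0,0],[1,14,-46,5,0,0,0],[1,14,-46,0,0,0,0],[1,14,-46,0,0,0,0],[1,14,-40,0,0,0,0],[1,8,-25,0,0,0,0]]'; python3 -m creep '[[1,0,0,0,0,0,0],[1,0,0,0,0,0,0],[1,0,0,0,0,0,0],[1,0,0,0,0,0,0],[1,0,0,0,0,0,0],[1,0,0,0,0,0,0],[1,0,0,0,0,0,0],[1,0,0,0,0,0,0]]'
python3 - <<'E'
from key import *
s=telemetry.state();print(s['ee_pos'],s['qpos'])
c=calibration('wrist');p,d=get_image('wrist');cv2.imwrite('pics/w3.png',p);np.savez('w3.npz',p=p,d=d,**c)
print(proj(c,[.523,.0466,.1365]))
E
```

```text
t: 6.6
ee_pos: [0.5462, -0.0195, 0.2671]
tool_rot: [0.576, 0.817, -0.001, 0.0]
contact_force: [-0.3, 0.0, -1.4]
width: 0.0111
t: 7.4
ee_pos: [0.5457, -0.0147, 0.2663]
tool_rot: [0.574, 0.819, -0.0, -0.0]
contact_force: [0.8, 0.3, -2.0]
width: 0.0112
[ 0.54574189 -0.01466571  0.26628934] [ 0.83891563  0.46188374 -1.12067889  1.76046122  0.44440127  1.20348408
 -0.05877777]
[249.48347805 112.76403902]
```

View pics/w3.png

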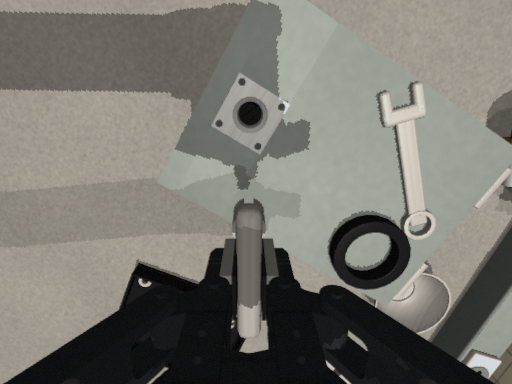

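The lock plate is in clear view, with its bore at about (250,113). The key handle is straight in the jaws, spanning about (248,200) to (250,335).

```bash
python3 - <<'E'
from key import *
z=np.load('w3.npz');c={k:z[k] for k in('vfov','cx','cy','eye','attitude')};p=z['p'];W=cloud(c,z['d'])
g=cv2.cvtColor(p,cv2.COLOR_BGR2GRAY)
w=np.zeros((384,512),np.uint8);w[65:162,200:300]=1
m=((W[...,2]>.1335)&(W[...,2]<.142)&(w>0)).astype(np.uint8)
ct,_=cv2.findContours(m,0,2);ct=cv2.convexHull(max(ct,key=cv2.contourArea))
pts=np.array([ray(c,*q[0],.1365)[:2] for q in ct]);print('plate',cv2.minAreaRect((pts*1000).astype(np.float32)),np.median(W[m>0],0))
for th in(25,35,45,60,80,100):
    b=((g<th)).astype(np.uint8);b[:65]=0;b[162:]=0;nl,l,st,ce=cv2.connectedComponentsWithStats(b)
    i=l[113,250]
    if i:
        q=np.array([ray(c,*x[0],.1365)[:2] for x in cv2.findContours((l==i).astype(np.uint8),0,1)[0][0]]);(e,ax,a)=cv2.fitEllipse((q*1000).astype(np.float32));print(th,st[i],np.round(e,2),np.round(ax,2))
print(g[113,225:276]);print(g[88:140,250])
handle('w3.npz',(225,275),(195,345),zmin=.265,zmax=.31)
mm=(W[...,2]>.26)&(W[...,2]<.32);print(W[270,245:255,2],W[215,245:255,2],W[320,245:255,2])
E
```

```text
plate ((523.709716796875, 44.75553512573242), (50.84831619262695, 50.83501052856445), 79.37965393066406) [0.52297192 0.04671108 0.1358588 ]
25 [240 102  21  23 382] [523.38  46.61] [18.07 18.38]
35 [239 102  22  23 406] [523.23  46.4 ] [18.73 18.87]
45 [239 102  23  23 421] [523.25  46.37] [19.05 19.28]
60 [238 102  25  24 455] [523.35  46.15] [19.68 20.29]
80 [238 102  25  25 508] [523.59  45.64] [20.9  21.41]
100 [237 101  26  27 560] [523.53  45.45] [22.01 22.51]
[160 161 160 161 161 161 161 140 124 122 123 121  86  50  25  20  17  19
  18  16  12  11  11  19  18  18  18  18  16  19  16  18  16  19  17  17
  37  58 112 119 121 118 132 153 161 163 164 163 161 163 162]
[168 166 165 164 164 165 165 162 143 108 110 109 104  80   8  13  19  20
  20  20  19  16  15  19  18  18  17  20  20  21  16  15  16  14  20  16
  22  48  79  87 115 136 135 137 137 148 157 158 158 158 158 155]
2812 ztop 0.2893912863785976 rect ((545.0076904296875, -15.313762664794922), (22.03278160095215, 67.98236083984375), 19.939760208129883) mean [ 0.54419509 -0.01347115] axis deg -69.88245665274368 cloud [ 0.54400628 -0.01205731  0.28878614]
[0.28935046 0.28885061 0.2891695  0.28937784 0.28867098 0.28855784
 0.28890221 0.28934114 0.28954323 0.28976436] [0.28891786 0.28856665 0.28840875 0.2884609  0.28820302 0.28811186
 0.28807286 0.28861364 0.28842555 0.28792323] [0.28992355 0.2886784  0.28865063 0.28873762 0.28926217 0.2880404
 0.28920474 0.28900551 0.28996363 0.2890569 ]
```

```bash
python3 -m creep '[[1,-5.4,15.1,-5,0,0,0],[1,-5.4,15.1,-10,0,0,0],[1,-5.3,15.1,-10,0,0,0],[1,-5.3,15,-10,0,0,0],[1,0,0,-10,0,0,0],[1,0,0,-5,0,0,0],[1,0,0,0,0,0,0],[1,0,0,0,0,0,0]]'; python3 -m creep '[[1,0,0,-5,0,0,0],[1,0,0,0,0,0,0],[1,0,0,0,0,0,0],[1,0,0,0,0,0,0],[1,0,0,0,0,0,0],[1,0,0,0,0,0,0],[1,0,0,0,0,0,0],[1,0,0,0,0,0,0]]';python3 - <<'E'
from key import *
s=telemetry.state();print(s['ee_pos'],s['qpos'],s['moment'])
ims=[]
for n in('scene','side'):
    c=calibration(n);p,d=get_image(n);u,v=proj(c,[.5236,.045,.16]).astype(int)
    ims.append(cv2.resize(p[v-40:v+40,u-40:u+40],(400,400),interpolation=2));print(u,v)
cv2.imwrite('pics/above.png',np.hstack(ims))
c=calibration('wrist');p,d=get_image('wrist');np.savez('w4.npz',p=p,d=d,**c)
handle('w4.npz',(225,275),(195,345),zmin=.2,zmax=.26)
E
```

```text
t: 8.25
ee_pos: [0.5248, 0.0447, 0.2163]
tool_rot: [0.575, 0.818, 0.0, -0.0]
contact_force: [0.2, -0.4, -1.6]
width: 0.0111
t: 9.05
ee_pos: [0.5244, 0.0455, 0.2113]
tool_rot: [0.574, 0.819, 0.0, 0.0]
contact_force: [0.7, 0.2, -1.6]
width: 0.0111
[0.52438717 0.04547259 0.21133434] [ 0.7185693   0.48615094 -1.09261657  1.86698075  0.48726487  1.08857927
 -0.21568132] [0.01536202 0.0062112  0.04291589]
245 179
257 185
2762 ztop 0.23442633471155336 rect ((523.8917846679688, 44.78997039794922), (21.829051971435547, 68.22122192382812), 27.451417922973633) mean [0.52299797 0.04606901] axis deg -69.91199667417963 cloud [0.5227592  0.04706964 0.23383572]
```

View pics/above.png

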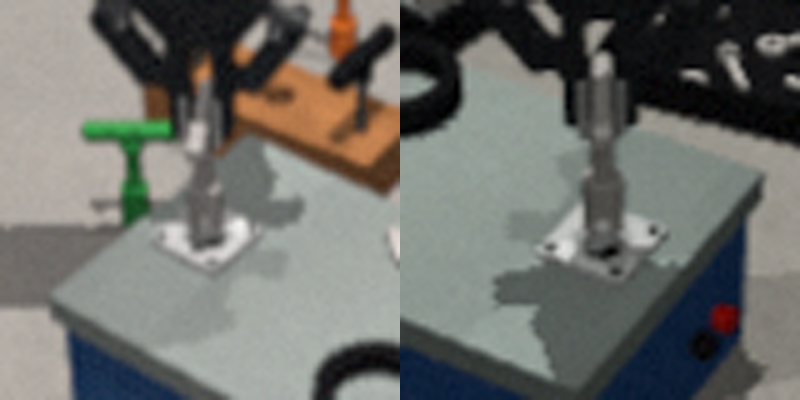

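Both views show the upright key just above the bore, centred in the plate. Going down slowly.

```bash
python3 -m creep '[[1,0,0,-3,0,0,0],[1,0,0,-2,0,0,0],[1,0,0,-2,0,0,0],[1,0,0,-2,0,0,0],[1,0,0,0,0,0,0],[1,0,0,0,0,0,0],[1,0,0,0,0,0,0],[1,0,0,0,0,0,0]]'; python3 -m creep '[[1,0,0,-2,0,0,0],[1,0,0,-2,0,0,0],[1,0,0,-1,0,0,0],[1,0,0,0,0,0,0],[1,0,0,0,0,0,0],[1,0,0,0,0,0,0],[1,0,0,0,0,0,0],[1,0,0,0,0,0,0]]'
```

```text
t: 10.0
ee_pos: [0.5245, 0.0455, 0.2024]
tool_rot: [0.574, 0.819, 0.0, 0.0]
contact_force: [-0.3, -0.1, -1.0]
width: 0.0108
t: 10.8
ee_pos: [0.5244, 0.0456, 0.1973]
tool_rot: [0.574, 0.819, 0.0, -0.0]
contact_force: [0.1, 1.8, -2.1]
width: 0.0107
```

```bash
python3 -m creep '[[1,0,0,-1,0,0,0],[1,0,0,-1,0,0,0],[1,0,0,-1,0,0,0],[1,0,0,0,0,0,0],[1,0,0,0,0,0,0],[1,0,0,0,0,0,0],[1,0,0,0,0,0,0],[1,0,0,0,0,0,0]]'; python3 -m creep '[[1,0,0,-1,0,0,0],[1,0,0,-1,0,0,0],[1,0,0,0,0,0,0],[1,0,0,0,0,0,0],[1,0,0,0,0,0,0],[1,0,0,0,0,0,0],[1,0,0,0,0,0,0],[1,0,0,0,0,0,0]]'; python3 -m creep '[[1,0,0,-1,0,0,0],[1,0,0,-0.5,0,0,0],[1,0,0,0,0,0,0],[1,0,0,0,0,0,0],[1,0,0,0,0,0,0],[1,0,0,0,0,0,0],[1,0,0,0,0,0,0],[1,0,0,0,0,0,0]]';python3 -c "
from rig import telemetry;s=telemetry.state();print(s['qpos'],s['moment'])"
```

```text
t: 11.6
ee_pos: [0.5244, 0.0455, 0.1943]
tool_rot: [0.574, 0.819, 0.0, -0.0]
contact_force: [1.4, 1.6, -0.7]
width: 0.011
t: 12.4
ee_pos: [0.5244, 0.0455, 0.1923]
tool_rot: [0.574, 0.819, 0.0, -0.0]
contact_force: [-0.4, 2.5, -2.4]
width: 0.0109
t: 13.2
ee_pos: [0.5245, 0.0455, 0.1909]
tool_rot: [0.574, 0.819, 0.0, 0.0]
contact_force: [-0.4, 2.5, 3.2]
width: 0.0109
[ 0.69804763  0.51067255 -1.06971612  1.88661552  0.51568337  1.05361847
 -0.238057  ] [ 0.62209156 -0.09385314  0.02166685]
```

```bash
python3 -m creep '[[1,0,0,-0.8,0,0,0],[1,0,0,-0.7,0,0,0],[1,0,0,0,0,0,2.5],[1,0,0,0,0,0,2.5],[1,0,0,0,0,0,2.5],[1,0,0,0,0,0,2.5],[1,0,0,0,0,0,2.5],[1,0,0,0,0,0,0]]'; python3 -c "
from rig import telemetry;s=telemetry.state();print(s['qpos'],s['moment'])"
```

```text
t: 14.0
ee_pos: [0.524, 0.0456, 0.189]
tool_rot: [0.482, 0.876, 0.0, -0.0]
contact_force: [-1.0, 3.6, 2.0]
width: 0.0106
[ 0.72645591  0.54066399 -1.11829861  1.88785358  0.55531158  1.06922801
 -0.05286826] [0.70991292 0.07914111 0.00480125]
```

```bash
python3 -m creep '[[1,0,0,0,0,0,-3],[1,0,0,0,0,0,-3],[1,0,0,0,0,0,-3],[1,0,0,0,0,0,-3],[1,0,0,0,0,0,-3],[1,0,0,0,0,0,-3],[1,0,0,0,0,0,-3],[1,0,0,0,0,0,0]]'; python3 -m creep '[[1,0,0,0,0,0,-2.5],[1,0,0,0,0,0,-2.5],[1,0,0,0,0,0,-2.5],[1,0,0,0,0,0,-2.5],[1,0,0,0,0,0,0],[1,0,0,0,0,0,0],[1,0,0,0,0,0,0],[1,0,0,0,0,0,0]]'; python3 -c "
from rig import telemetry;s=telemetry.state();print(s['qpos'],s['moment'])"
```

```text
t: 14.8
ee_pos: [0.5246, 0.0456, 0.1894]
tool_rot: [0.634, 0.773, 0.0, 0.0]
contact_force: [0.9, 3.3, 2.5]
width: 0.0105
t: 15.6
ee_pos: [0.5247, 0.0456, 0.1894]
tool_rot: [0.698, 0.716, 0.0, 0.0]
contact_force: [2.6, 3.5, 2.4]
width: 0.0109
[ 0.64915086  0.47642627 -0.99328482  1.88905074  0.46510969  1.02814909
 -0.51730959] [ 0.91428574 -0.55362867 -0.03507001]
```

```bash
python3 -m creep '[[1,0.4,0.6,0,0,0,-2.5],[1,0,0,0,0,0,-2.5],[1,0,0,0,0,0,-2.5],[1,0,0,0,0,0,-2.5],[1,0,0,0,0,0,0],[1,0,0,0,0,0,0],[1,0,0,0,0,0,0],[1,0,0,0,0,0,0]]'; python3 -m creep '[[1,0,0,0,0,0,-2.5],[1,0,0,0,0,0,-2.5],[1,0,0,0,0,0,-2.5],[1,0,0,0,0,0,-2.5],[1,0,0,0,0,0,0],[1,0,0,0,0,0,0],[1,0,0,0,0,0,0],[1,0,0,0,0,0,0]]'; python3 -c "
from rig import telemetry;s=telemetry.state();print(s['qpos'],s['moment'])"
```

```text
t: 16.4
ee_pos: [0.5248, 0.0459, 0.1893]
tool_rot: [0.758, 0.652, -0.0, 0.0]
contact_force: [1.2, 2.1, 1.8]
width: 0.0109
t: 17.2
ee_pos: [0.5248, 0.0459, 0.1893]
tool_rot: [0.812, 0.584, -0.0, 0.0]
contact_force: [0.7, 1.0, 2.0]
width: 0.0107
[ 0.59326264  0.4441255  -0.91258376  1.88961308  0.41337296  1.00915076
 -0.82323895] [ 0.37458287 -0.49105683  0.01809432]
```

```bash
python3 -m creep '[[1,0,0,0,0,0,-2.5],[1,0,0,0,0,0,-2.5],[1,0,0,0,0,0,-2.5],[1,0,0,0,0,0,-2.5],[1,0,0,0,0,0,0],[1,0,0,0,0,0,0],[1,0,0,0,0,0,0],[1,0,0,0,0,0,0]]'; python3 -m creep '[[1,0,0,0,0,0,-2.5],[1,0,0,0,0,0,-2.5],[1,0,0,0,0,0,-2.5],[1,0,0,0,0,0,-2.5],[1,0,0,0,0,0,0],[1,0,0,0,0,0,0],[1,0,0,0,0,0,0],[1,0,0,0,0,0,0]]'; python3 -c "
from rig import telemetry;s=telemetry.state();print(s['qpos'],s['moment'])"
```

```text
t: 18.0
ee_pos: [0.5247, 0.0459, 0.1891]
tool_rot: [0.86, 0.511, -0.0, -0.0]
contact_force: [2.7, 0.6, -2.2]
width: 0.0109
t: 18.8
ee_pos: [0.5247, 0.046, 0.1893]
tool_rot: [0.901, 0.434, -0.0, -0.0]
contact_force: [1.6, 0.7, -1.6]
width: 0.0107
[ 0.53734326  0.41663454 -0.83432843  1.8912636   0.36597529  0.99332598
 -1.13191697] [ 0.22813728 -0.6290157   0.04020208]
```

```bash
python3 -m creep '[[1,0,0,0,0,0,2],[1,0,0,0,0,0,2],[1,0,0,0,0,0,2],[1,0,0,-1,0,0,0],[1,0,0,-1,0,0,0],[1,0,0,0,0,0,0],[1,0,0,0,0,0,0],[1,0,0,0,0,0,0]]'; python3 -c "
from rig import telemetry;s=telemetry.state();print(s['contact_force'],s['moment'])"
```

```text
t: 19.6
ee_pos: [0.5247, 0.0461, 0.1872]
tool_rot: [0.877, 0.48, -0.0, -0.0]
contact_force: [2.9, 1.9, -1.5]
width: 0.0112
[ 2.94892549  1.94849496 -1.5060686 ] [ 0.41810737 -0.52421502  0.03153456]
```

```bash
python3 -m creep '[[1,0.2,0.3,-1,0,0,0],[1,0,0,-1,0,0,0],[1,0,0,-1,0,0,0],[1,0,0,-1,0,0,0],[1,0,0,0,0,0,0],[1,0,0,0,0,0,0],[1,0,0,0,0,0,0],[1,0,0,0,0,0,0]]'; python3 -m creep '[[1,0,0,-0.7,0,0,0],[1,0,0,-0.7,0,0,0],[1,0,0,0,0,0,0],[1,0,0,0,0,0,0],[1,0,0,0,0,0,0],[1,0,0,0,0,0,0],[1,0,0,0,0,0,0],[1,0,0,0,0,0,0]]'; python3 -c "
from rig import telemetry;s=telemetry.state();print(s['contact_force'],s['moment'])"
```

```text
t: 20.4
ee_pos: [0.5249, 0.0463, 0.1832]
tool_rot: [0.877, 0.48, -0.0, -0.0]
contact_force: [2.1, 1.5, -1.9]
width: 0.0108
t: 21.2
ee_pos: [0.5249, 0.0463, 0.1819]
tool_rot: [0.877, 0.48, -0.0, -0.0]
contact_force: [1.5, 0.4, -1.4]
width: 0.011
[ 1.53006278  0.37412    -1.40995258] [ 2.20758004e-01 -3.73982864e-01  6.25393086e-05]
```

```bash
python3 -m creep '[[1,0,0,-0.5,0,0,0],[1,0,0,-0.5,0,0,0],[1,0,0,-0.5,0,0,0],[1,0,0,0,0,0,0],[1,0,0,0,0,0,0],[1,0,0,0,0,0,0],[1,0,0,0,0,0,0],[1,0,0,0,0,0,0]]'; python3 -c "
from rig import telemetry;s=telemetry.state();print(s['contact_force'],s['moment'],s['qpos'])"
```

```text
t: 22.0
ee_pos: [0.525, 0.0463, 0.1804]
tool_rot: [0.877, 0.48, 0.0, -0.0]
contact_force: [2.1, 0.2, -2.0]
width: 0.0111
[ 2.10756425  0.24206319 -1.9892703 ] [ 0.2314936  -0.40838893  0.03072302] [ 0.54559445  0.43637953 -0.84961211  1.89824015  0.39169594  0.98155651
 -1.04976632]
```

```bash
python3 -m creep '[[1,0,0,-0.5,0,0,0],[1,0,0,-0.5,0,0,0],[1,0,0,0,0,0,0],[1,0,0,0,0,0,0],[1,0,0,0,0,0,0],[1,0,0,0,0,0,0],[1,0,0,0,0,0,0],[1,0,0,0,0,0,0]]'; python3 -m creep '[[1,0,0,-0.5,0,0,0],[1,0,0,-0.5,0,0,0],[1,0,0,0,0,0,0],[1,0,0,0,0,0,0],[1,0,0,0,0,0,0],[1,0,0,0,0,0,0],[1,0,0,0,0,0,0],[1,0,0,0,0,0,0]]';  python3 -c "
from rig import telemetry;s=telemetry.state();print(s['contact_force'],s['moment'])"
```

```text
t: 22.8
ee_pos: [0.525, 0.0464, 0.1795]
tool_rot: [0.877, 0.48, 0.0, 0.0]
contact_force: [0.0, 0.5, 0.8]
width: 0.0108
t: 23.6
ee_pos: [0.525, 0.0463, 0.1784]
tool_rot: [0.877, 0.48, 0.0, -0.0]
contact_force: [1.3, 0.4, 1.1]
width: 0.0116
[1.3254767  0.38510019 1.05788331] [ 0.17532014 -0.29542891  0.02094892]
```

The key seats at TCP z ≈ 0.1798, which puts key_grip about 59–60 mm above the mouth. Next I'll ease up slightly, soften the grip so it acts as a torque limiter, and turn anticlockwise.

```bash
python3 -m creep '[[1,0,0,0.5,0,0,3],[1,0,0,0,0,0,3],[1,0,0,0,0,0,3],[1,0,0,0,0,0,3],[1,0,0,0,0,0,3],[1,0,0,0,0,0,3],[1,0,0,0,0,0,0],[1,0,0,0,0,0,0]]' 25;  python3 -c "
from rig import telemetry;s=telemetry.state();print(s['contact_force'],s['moment'],s['qpos'][6])"
python3 -m creep '[[1,0,0,0,0,0,3],[1,0,0,0,0,0,3],[1,0,0,0,0,0,3],[1,0,0,0,0,0,3],[1,0,0,0,0,0,3],[1,0,0,0,0,0,3],[1,0,0,0,0,0,0],[1,0,0,0,0,0,0]]';  python3 -c "
from rig import telemetry;s=telemetry.state();print(s['contact_force'],s['moment'],s['qpos'][6])"
```

```text
t: 24.4
ee_pos: [0.525, 0.0463, 0.1789]
tool_rot: [0.792, 0.611, 0.0, -0.0]
contact_force: [0.5, 0.8, 1.8]
width: 0.0105
[0.52674388 0.8400614  1.76097393] [ 0.14223912 -0.26539455 -0.07853336] -0.776578496662057
t: 25.2
ee_pos: [0.5248, 0.0463, 0.1788]
tool_rot: [0.687, 0.727, -0.0, -0.0]
contact_force: [0.2, 1.2, 2.2]
width: 0.0109
[0.19855147 1.15351029 2.16497832] [ 0.16893589 -0.21043664 -0.00935607] -0.5040719588243913
```

```bash
python3 -m creep '[[1,0,0,0,0,0,3],[1,0,0,0,0,0,3],[1,0,0,0,0,0,3],[1,0,0,0,0,0,3],[1,0,0,0,0,0,3],[1,0,0,0,0,0,3],[1,0,0,0,0,0,0],[1,0,0,0,0,0,0]]' 25;  python3 -c "
from rig import telemetry;s=telemetry.state();print(s['contact_force'],s['moment'],s['qpos'][6])"
python3 -m creep '[[1,0,0,0,0,0,3],[1,0,0,0,0,0,3],[1,0,0,0,0,0,3],[1,0,0,0,0,0,3],[1,0,0,0,0,0,3],[1,0,0,0,0,0,3],[1,0,0,0,0,0,0],[1,0,0,0,0,0,0]]';  python3 -c "
from rig import telemetry;s=telemetry.state();print(s['contact_force'],s['moment'],s['qpos'][6])"
```

```text
t: 26.0
ee_pos: [0.5248, 0.0463, 0.1788]
tool_rot: [0.564, 0.825, -0.0, -0.0]
contact_force: [-0.1, 0.8, 1.7]
width: 0.011
[-0.05611763  0.75592244  1.68304365] [0.22210495 0.02943754 0.01607931] -0.23397903047656496
t: 26.8
ee_pos: [0.5247, 0.0463, 0.1788]
tool_rot: [0.428, 0.904, -0.0, -0.0]
contact_force: [-0.6, -0.3, 1.5]
width: 0.0111
[-0.64020198 -0.30400772  1.491659  ] [ 0.15896853  0.19964869 -0.02451943] 0.034088212449940834
```

```bash
python3 -m creep '[[1,0,0,0,0,0,2],[1,0,0,0,0,0,2],[1,0,0,0,0,0,2],[1,0,0,0,0,0,2],[1,0,0,0,0,0,2],[1,0,0,0,0,0,2],[1,0,0,0,0,0,0],[1,0,0,0,0,0,0]]' 25;  python3 -c "
from rig import telemetry;s=telemetry.state();print(s['contact_force'],s['moment'],s['qpos'][6])"
python3 -m creep '[[1,0,0,0,0,0,1],[1,0,0,0,0,0,1],[1,0,0,0,0,0,1],[1,0,0,0,0,0,1],[1,0,0,0,0,0,1],[1,0,0,0,0,0,1],[1,0,0,0,0,0,0],[1,0,0,0,0,0,0]]';  python3 -c "
from rig import telemetry;s=telemetry.state();print(s['contact_force'],s['moment'],s['qpos'][6])"
```

```text
t: 27.6
ee_pos: [0.5248, 0.0463, 0.1788]
tool_rot: [0.331, 0.944, -0.0, -0.0]
contact_force: [-1.9, -0.2, 1.4]
width: 0.0106
[-1.87315261 -0.19133946  1.42163955] [ 0.03073056  0.58874565 -0.08292921] 0.21382416010392633
t: 28.4
ee_pos: [0.5249, 0.0463, 0.1788]
tool_rot: [0.281, 0.96, -0.0, -0.0]
contact_force: [-2.6, 0.9, 1.3]
width: 0.011
[-2.61028094  0.9190919   1.29950086] [ 0.00480812  0.82505976 -0.05666651] 0.3028022105120632
```

```bash
python3 -m creep '[[1,-0.4,0,0,0,0,1],[1,0,0,0,0,0,1],[1,0,0,0,0,0,1],[1,0,0,0,0,0,1],[1,0,0,0,0,0,0],[1,0,0,0,0,0,0],[1,0,0,0,0,0,0],[1,0,0,0,0,0,0]]' 25;  python3 -c "
from rig import telemetry;s=telemetry.state();print(s['contact_force'],s['moment'],s['qpos'][6])"
python3 -m creep '[[1,0,0,0,0,0,1],[1,0,0,0,0,0,1],[1,0,0,0,0,0,1],[1,0,0,0,0,0,0],[1,0,0,0,0,0,0],[1,0,0,0,0,0,0],[1,0,0,0,0,0,0],[1,0,0,0,0,0,0]]';  python3 -c "
from rig import telemetry;s=telemetry.state();print(s['contact_force'],s['moment'],s['qpos'][6])"
```

```text
t: 29.2
ee_pos: [0.5247, 0.0463, 0.1789]
tool_rot: [0.247, 0.969, -0.0, 0.0]
contact_force: [-2.5, -0.3, 1.8]
width: 0.0114
[-2.47319124 -0.30506071  1.80039241] [-0.15237137  0.61284583 -0.06942378] 0.36193807310946957
t: 30.0
ee_pos: [0.5246, 0.0463, 0.1789]
tool_rot: [0.222, 0.975, -0.0, 0.0]
contact_force: [-2.5, -0.5, 1.7]
width: 0.0108
[-2.45257978 -0.51281896  1.68178912] [-0.20110433  0.54144802 -0.30874287] 0.40639655784690515
```

The turning moment has risen from 0.07 to 0.31 N m at jaw yaw 64°. That fits a bit angle of about −33° plus 90° plus slot play, so this is the stop. I'll back off slightly, let go and rise.

```bash
python3 -m creep '[[1,0,0,0,0,0,-1],[1,0,0,0.5,0,0,-1.5],[1,0,0,0.4,0,0,0],[1,0,0,0,0,0,0],[0,0,0,0,0,0,0],[0,0,0,0,0,0,0],[0,0,0,0,0,0,0],[0,0,0,0,0,0,0]]';  python3 -c "
from rig import telemetry;s=telemetry.state();print(s['contact_force'],s['moment'],s['qpos'][6])"
python3 -m creep '[[0,0,0,4,0,0,0],[0,0,0,8,0,0,0],[0,0,0,15,0,0,0],[0,0,0,20,0,0,0],[0,0,0,20,0,0,0],[0,0,0,20,0,0,0],[0,0,0,20,0,0,0],[0,0,0,0,0,0,0]]'
python3 - <<'E'
from key import *
s=telemetry.state();print(s['ee_pos'],s['moment'])
c=calibration('wrist');p,d=get_image('wrist');cv2.imwrite('pics/w5.png',p);np.savez('w5.npz',p=p,d=d,**c)
ims=[p]
for n in('scene','side'):
    cc=calibration(n);q,_=get_image(n);u,v=proj(cc,[.5236,.045,.17]).astype(int)
    ims.append(cv2.resize(q[v-35:v+35,u-35:u+35],(192,192),interpolation=2))
cv2.imwrite('pics/end.png',np.hstack([ims[0],np.vstack(ims[1:])]))
try: handle('w5.npz',(150,350),(60,384),zmin=.193,zmax=.212)
except Exception as e: print(e)
E
```

```text
t: 30.8
ee_pos: [0.5248, 0.0465, 0.1799]
tool_rot: [0.243, 0.97, 0.0, 0.0]
contact_force: [0.2, 0.5, 0.4]
width: 0.043
[0.17419307 0.5165843  0.36265071] [ 0.08749101  0.00932113 -0.00537638] 0.37035925934633446
t: 31.6
ee_pos: [0.5263, 0.0474, 0.2905]
tool_rot: [0.243, 0.97, 0.001, 0.003]
contact_force: [1.1, 0.4, -0.3]
width: 0.0427
[0.52625952 0.04736036 0.29052454] [-0.02110164 -0.06095422 -0.01052073]
1095 ztop 0.20298741870844278 rect ((523.6665649414062, 45.23674392700195), (11.749963760375977, 67.68338012695312), 60.198760986328125) mean [0.52305707 0.04554457] axis deg -29.566681526575607 cloud [0.52311912 0.04538398 0.20224629]
```

View pics/end.png

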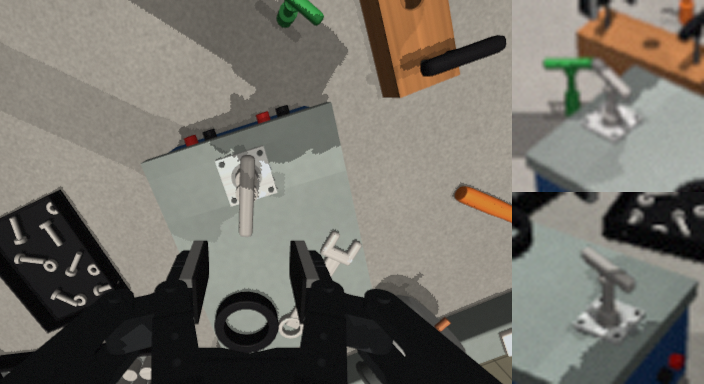

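The key stands upright and centred in the plate, at about (247,170) in the wrist view. The jaws are open and well clear, and the wrench and tape haven't moved. The handle top at 0.203 m puts key_grip about 59.5 mm above the mouth, which is home.

```bash
python3 -c "
from rig import job;print(job.hand_in())"
```

```text
the job is handed in; nothing more can be done
None
```

The panel key is standing in the lock, which I turned anticlockwise to its stop. I handed the job in about 32 s into the 64 s allowed. The hand-in reports no verdict, so the result rests on my own checks.

- **Feeling for the bit:** I swept the key with about 3–5 N on the bit. The push vanished at about 13–18° clockwise of the box's y, and the key then went down freely.
- **Seating:** I felt the key seat on the bit. After I let go, the camera put the handle centre about 59.5 mm above the mouth (60 mm is home) and within 1 mm of its centre.
- **Turning to the stop:** The key turned about 97° against roughly 0.07 N m, including slot play. The moment then rose to 0.31 N m, under the 0.6 N m limit. I had no direct reading of the lock angle. That the stop is real rests on this rise and on its angle matching the bit angle found in the search plus 90°.
- **After letting go:** I backed off 2.5° within the slot play, opened the gripper and rose 110 mm clear. The last pictures show the key upright. The wrench, the tape and the one hex key in full view looked undisturbed by eye. I did not measure any of them, nor look fully at the other hex key.

None of these checks failed or disagreed. Side forces of up to about 4 N came up while the key was in the bore, and I relieved them with small shifts.

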